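Level the totem glue-up stand and stack its ceramic rings

ROBOT

A 6-joint arm with a two-finger parallel gripper is mounted at the origin on the work surface. World frame = base frame: x ahead of the robot, y to its left, z up, the work surface at z = 0. Lengths are in m, angles in rad, forces in N, time in s.
With the tool pointing down it reaches from about 0.35 to 0.975 m from the base axis. Payload 17.4 kg.
Tool frame: the origin (TCP) lies between the finger pads; the fingertips stand 11 mm ahead of it and the grasp point (between the pads) lies 8 mm behind it; z points along the fingers, y is the line along which they close (so a half turn about z gives the same grasp; the last joint's range is limited). The gripper opens to 85 mm and grips with 20 to 120 N. Pads are 22 mm wide; open, the fingers measure 114 mm over their backs; the gripper's body (76 mm by 85 mm) begins 54 mm behind the grasp point. The pads swing forward as they close: fully open they stand 13 mm farther back than shut.
Start: joints at [1.171, 0.116, 1.442, -0, 1.584, -0.038], TCP at [0.239, 0.631, 0.242] pointing down, gripper open.
Joint ranges: [-2.83, 2.83], [-0.83, 2.19], [0.07, 2.5], [-1.14, 4.28], [0.01, 3], [-2.97, 2.97]. Speed limits (rad/s): [1.89, 1.89, 2.22, 3.14, 3.14, 3.14].

INTERFACE

Orientations are given as a unit quaternion [x, y, z, w].
In Python, from workcell import manip, optics, sign_off gives the robot as it stands.
- The arm moves only by the tool apply_moves, never from a script. Its argument "plan" is a list that holds one entry, the list of rows, each a list of 5 numbers: the shift along the tool's x, y, z in cm, then the turn about the tool's z in degrees, then the closure, from -1 (fully open) to 1 (shut). In form: [[[tx, ty, tz, roll, grip], ...]]. A call has exactly 10 rows; each row is the pose to reach, as a shift and turn from the pose commanded when the call began, along the tool's axes at that moment; what a row does not reach only later rows make up. A row lasts 1/10 s, in which the tool goes at most 50 mm and 8.59 degrees, less where a joint would pass 70% of its speed; a pose out of reach is approached as far as the arm can. A call with a gripper value outside its range is refused whole. The fingers move at their own pace and stop on an object; "newtons" is the grip in N (left out, the last holds). Time passes only in rows, so rows that repeat a pose let the fingers close, or fill a call up. It gives the time, the measured TCP pose, the force, the opening and the grip force at its end, in the units of the state.
- manip.read_state(): the state, without advancing time (a new reading comes with each control period).
- optics.read_camera(name): name is "scene" or "top" or "wrist"; returns a dict with "pixels" (384x512x3 uint8, red, green, blue), "z_map" (384x512 float32, m along the optical axis (not along the pixel's ray), 0 where there is no reading), "fov_y" (degrees; the focal length in pixels is half the picture's height over the tangent of half this angle, whatever the lens; pixels are square), "cx", "cy" (the principal point, pixels), "k1" (the pictures are not rectified: a ray, as slopes to the right and down, at radius r is drawn at 1 + k1 r^2 times it, then the intrinsics apply), "view" (4x4, takes a point from world to camera coordinates); the wrist camera has in their place "T_tool_cam" (4x4, takes a point from camera to tool coordinates, whose origin is the TCP and whose axes are the flange's). Camera axes: x right, y down, z forward; pixel columns grow to the right and rows downward; lengths in m; the calibration is good to about 2 mm. A picture is of the moment at which its call begins: read the wrist's pose just before it.
- sign_off(): hands the job in; it is judged then, once.
The state is a dict: "clock": time; "q": joint angles; "joint_vel": joint speeds; "joint_torque": joint torques, N m; "position": TCP position; "ee_rot": TCP orientation; "force": force on the tool from outside, world axes, zero at the start; "wrist_torque": the same for the moment, N m; "grip_width": opening from 0.0 (shut) to 1.0 (fully open); "grip_force": force on a finger pad.
Only numpy, scipy, OpenCV 4.12 (cv2) and the standard library are available. Lean on these libraries where they do the work, as an engineer would, in place of code of your own. Each camera call takes 0.05 s, during which the arm holds its last target. There are 200 camera calls.

TASK

Get the totem glue-up stand ready and loaded: first level it by turning its two black foot-screw knobs until the bubble of each spirit level sits between its two black lines. Then thread all the glazed ceramic rings that are on the table onto the upright rod, one after another with the widest at the bottom and the narrowest on top, and last of all put the steel clamping weight over the rod onto the stack. Both bubbles must still be between their lines when you leave the stand, and the other things on the table are to stay where they are.

Things in the scene. Friction and masses are not known exactly. Their poses are not given: they have to be found in the camera images.
- stand: The glue-up stand: blue plate 164 mm across with three lobes 120 degrees apart, 12 mm thick (top face about 38 mm above the table), upright rod in the middle. It stands on a plain foot (lobe beyond the rod) and two foot screws a and b (lobes on the robot's side), all 105 mm from the rod. It does not slide. Origin: on the table, under the rod's foot; the plain foot lies on its +x axis.
- vial_a (a point): Middle of tube vial a: a straight spirit level (yellow-green liquid 64 x 16 mm in a black frame) on the plate, at the liquid's surface, lying along the line from the plain foot to knob a. Two black lines cross it, 13 mm either side of the middle; the bubble is level between them.
- vial_b (a point): Middle of tube vial b: a straight spirit level (yellow-green liquid 64 x 16 mm in a black frame) on the plate, at the liquid's surface, lying along the line from the plain foot to knob b. Two black lines cross it, 13 mm either side of the middle; the bubble is level between them.
- bubble_a (a point): Centre of the pale bubble (16 x 11 mm) in vial a. It runs along the vial to its higher end, 12 mm per degree of tilt. It is between the lines while it is less than 4 mm from the vial's middle. It starts 6 to 17 mm off. Only screw a moves it.
- bubble_b (a point): Centre of the pale bubble (16 x 11 mm) in vial b, like bubble a. It starts 6 to 17 mm off. Only screw b moves it.
- knob_a (a point): Foot-screw knob a: black fluted round knob, 46 mm across, 30 mm tall, brass stud of 4 mm on top; the point is on its upright axis, half-way up (70 mm above the table), 105 mm from the rod axis, left of the rod seen from the robot. It keeps its height as it turns, is stiff with friction (0.06 N m), stays where it is left, and its end stops lie 6.3 rad either side of level.
- knob_b (a point): Foot-screw knob b, like a, right of the rod. Either knob: turning it clockwise, seen from above, raises the plate there by 0.8 mm per rad (5 mm per turn) and tilts it about the line through the two other feet; the bubble of the vial of the same letter then moves 3.0 mm per rad along its vial towards this knob. Anticlockwise does the opposite.
- rod_foot (a point): Foot of the upright steel rod, on its axis, on top of the round steel boss (52 mm across, 16 mm high) that the first ring rests on; about 54 mm above the table; the z axis points up along the rod, square to the plate.
- rod_tip (a point): Rounded upper tip of the rod (12 mm diameter), 64 mm above the rod's foot, about 118 mm above the table.
- ring_blue_c (a point): Glazed ceramic ring, 13 mm thick, bore of 22 mm right through, axis along z. The point is its centre, half-way up; it lies flat on the table at the start. May be absent. Cobalt blue with a white band, 64 mm across (the widest), 94 g.
- ring_terra_c (a point): Glazed ceramic ring, 13 mm thick, bore of 22 mm right through, axis along z. The point is its centre, half-way up; it lies flat on the table at the start. May be absent. Terracotta orange-brown with a dark band, 58 mm across (second widest), 75 g.
- ring_green_c (a point): Glazed ceramic ring, 13 mm thick, bore of 22 mm right through, axis along z. The point is its centre, half-way up; it lies flat on the table at the start. May be absent. Green with an ochre band, 52 mm across (third), 56 g.
- ring_yellow_c (a point): Glazed ceramic ring, 13 mm thick, bore of 22 mm right through, axis along z. The point is its centre, half-way up; it lies flat on the table at the start. May be absent. Yellow with a white band, 46 mm across (fourth), 44 g.
- ring_white_c (a point): Glazed ceramic ring, 13 mm thick, bore of 22 mm right through, axis along z. The point is its centre, half-way up; it lies flat on the table at the start. May be absent. White with a blue band, 40 mm across (the narrowest), 31 g.
- weight_c (a point): Steel clamping weight, 450 g, 46 mm tall in all: a dark flange 60 mm across and 12 mm thick below, a bright grooved neck 40 mm across and 34 mm tall above it to hold it by; bore of 22 mm right through. The point is on its axis, 23 mm above its underside.
- paint_pot: Bystander: red paint jar with a red lid, 52 mm across, 62 mm tall, standing beyond the rings; origin under its centre.
- glue_bottle: Bystander: white glue bottle with an orange cap, 56 mm across, 140 mm tall; origin under its centre.
- foam_block: Bystander: grey-green carving foam block, 110 x 75 x 60 mm; origin under its centre.
- tape_roll: Bystander: roll of masking tape lying flat, 100 mm across, 24 mm tall; origin under its centre.
- paint_brush: Bystander: paint brush with a wooden handle, about 190 mm long, lying flat along its x axis; origin near its middle.
Not all that is in view belongs to the job. Leave any pink look-alike of the part that bears ring_green_c alone.

How it is judged:
By the outcome, as a careful person would: the job done as asked, in the order asked, and still so for the second after the job is handed in, with the robot touching nothing.
Of ring_blue, ring_terra, ring_green, ring_yellow, ring_white only 3 to 4 are there at a start; the rules pass over those that are not, and their reading is None.
At some moment in a run one of ring_blue, ring_terra, ring_green, ring_yellow, ring_white, weight may be knocked a few centimetres aside while the robot is not near it.
Once in a run the grip may slacken for a moment while it holds something.
It also fails if it takes over 192 s, if anything falls off the work surface, if the arm or the gripper's body presses on something with over 40 N, if the wrist force passes 120 N, or if a joint passes its speed limit or range.

## Working session

There is one attempt and no reset: what is moved stays moved. The work goes in short steps, Python scripts to look and compute and a tool call to move; the robot and the scene stay as the last step left them, time stands still between calls to the robot, and variables do not carry over. Pictures are saved under pics/ and viewed, at most 14 in all, crops included, and the job is handed in when it is done.

Besides the shell and the picture viewer there is one more tool, called after "Call:" as name(argument=value, ...), one argument or row to a line, values as JSON. apply_moves: Moves the arm, as the interface text tells. Its arguments: {"type":"object","properties":{"plan":{"type":"array","items":{"type":"array","items":{"type":"array","items":{"type":"number"}}}},"newtons":{"type":"number"}},"required":["plan"]}

```bash
ls; mkdir -p pics
cat > h.py <<'E'
import numpy as np, cv2
from workcell import manip, optics, sign_off
from scipy.spatial.transform import Rotation as R
def cam(name):
    s=manip.read_state(); c=optics.read_camera(name)
    h=c["pixels"].shape[0]; f=h/2/np.tan(np.radians(c["fov_y"])/2)
    if name=="wrist":
        T=np.eye(4);T[:3,:3]=R.from_quat(s["ee_rot"]).as_matrix();T[:3,3]=s["position"]
        M=T@np.array(c["T_tool_cam"])
    else: M=np.linalg.inv(np.array(c["view"]))
    c["M"]=M;c["f"]=f;c["s"]=s
    return c
def ray(c,u,v):
    K=np.array([[c["f"],0,c["cx"]],[0,c["f"],c["cy"]],[0,0,1.]])
    # r_d = r(1+k1 r^2)
    p=cv2.undistortPoints(np.array([[[u,v]]],float),K,np.array([c["k1"],0,0,0.]))[0,0]
    return c["M"][:3,3], c["M"][:3,:3]@np.array([p[0],p[1],1.])
def onz(c,u,v,z):
    o,d=ray(c,u,v); return o+d*(z-o[2])/d[2]
def pt(c,u,v):
    o,d=ray(c,u,v); return o+d*c["z_map"][int(round(v)),int(round(u))]
def proj(c,P):
    p=np.linalg.inv(c["M"])@np.append(P,1); x,y=p[:2]/p[2]; k=1+c["k1"]*(x*x+y*y)
    return c["f"]*x*k+c["cx"],c["f"]*y*k+c["cy"]
def save(c,n,box=None,s=1):
    im=c["pixels"][:,:,::-1]
    if box: im=im[box[1]:box[3],box[0]:box[2]]
    cv2.imwrite("pics/"+n,cv2.resize(im,None,fx=s,fy=s,interpolation=cv2.INTER_CUBIC))
E
python3 - <<'E'
from h import *
s=manip.read_state();print(s)
for n in("top","scene","wrist"):
    c=cam(n);save(c,n+"0.png",s=1.5);print(n,c["f"],c["cx"],c["cy"],c["k1"],c["M"].round(3).tolist())
    np.savez(n+"0.npz",**{k:c[k] for k in("pixels","z_map","f","cx","cy","k1","M")})
E
```

```text
pics
{'clock': 0.0, 'q': array([ 1.17122312e+00,  1.16514023e-01,  1.44226806e+00,  1.77632818e-05,
        1.58399054e+00, -3.78364515e-02]), 'joint_vel': array([ 0.00093805, -0.00126434, -0.00023087,  0.00090119, -0.00041663,
       -0.00027097]), 'joint_torque': array([-5.21004782e-03, -7.31961823e+01, -6.32509375e+01, -3.45271465e-04,
        5.91033924e-03,  3.66937388e-05]), 'position': array([0.23884124, 0.63114669, 0.24154152]), 'ee_rot': array([ 1.79883715e-01,  9.83687705e-01, -5.74003239e-04, -1.36675539e-04]), 'force': array([ 0.09671003, -0.81854733, -0.09684691]), 'wrist_torque': array([-0.03735292, -0.04432153,  0.00400384]), 'grip_force': 0.0, 'grip_width': 1.0040231954018368}
top 386.3825775124569 259.9833424157477 198.75205365649694 -0.027399512430307856 [[0.029, -0.991, 0.132, 0.416], [-0.999, -0.027, 0.019, 0.002], [-0.015, -0.133, -0.991, 1.127], [0.0, 0.0, 0.0, 1.0]]
scene 347.77198524041546 254.79843861586798 196.90768146297734 -0.02440754911847825 [[0.88, 0.292, -0.374, 0.949], [0.474, -0.557, 0.682, -0.709], [-0.01, -0.778, -0.628, 0.74], [0.0, 0.0, 0.0, 1.0]]
wrist 297.65993737638524 256.18167656879893 192.3405088839491 -0.0769933416965833 [[0.354, 0.891, 0.283, 0.166], [0.935, -0.337, -0.107, 0.659], [-0.0, 0.303, -0.953, 0.374], [0.0, 0.0, 0.0, 1.0]]
```

View pics/top0.png

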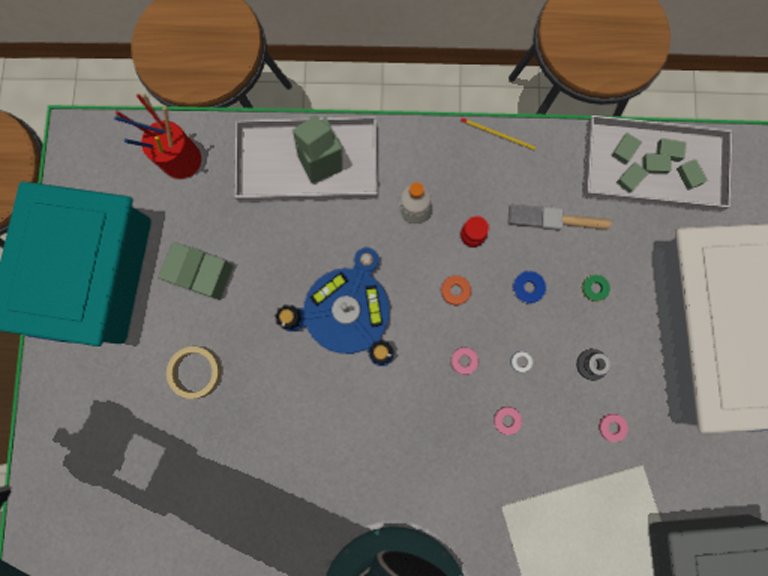

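View pics/scene0.png

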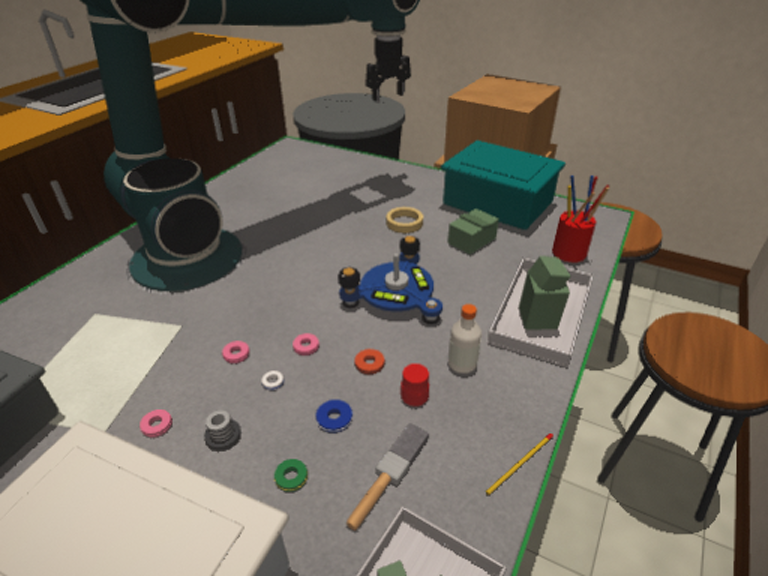

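The top view shows terra at (456,290), blue (530,287), green (596,288), white (522,362), the weight (593,364) and three pink look-alikes at (465,361), (508,421), (614,428). The stand's rod is at (346,309), knob a (287,317), knob b (381,352) and the plain foot (366,260). There is no yellow ring. The green-with-ochre ring at (596,288) fits ring_green, since the other three are pink.

```bash
cat > m.py <<'E'
from h import *
def blob(c,box,lo,hi):
    hsv=cv2.cvtColor(c["pixels"],cv2.COLOR_RGB2HSV)
    m=cv2.inRange(hsv,np.array(lo),np.array(hi)); z=np.zeros_like(m);x0,y0,x1,y1=box;z[y0:y1,x0:x1]=m[y0:y1,x0:x1]
    n,l,st,ce=cv2.connectedComponentsWithStats(z)
    k=1+np.argmax(st[1:,4]); cn,_=cv2.findContours((l==k).astype(np.uint8),cv2.RETR_EXTERNAL,cv2.CHAIN_APPROX_NONE)
    return max(cn,key=cv2.contourArea)
COL=dict(terra=((3,120,80),(18,255,255)),blue=((108,150,60),(122,255,255)),green=((60,100,40),(90,255,255)),white=((0,0,170),(179,60,255)))
def circ(c,cn,z):
    P=np.array([onz(c,*q,z)[:2] for q in cn[:,0].astype(float)])
    (x,y),r=cv2.minEnclosingCircle((P*1000).astype(np.float32)); e=cv2.fitEllipse((P*1000).astype(np.float32))
    return np.array(e[0])/1000,e[1]
E
python3 - <<'E'
from m import *
c=dict(np.load("top0.npz"))
for n,b in dict(terra=(290,180,320,207),blue=(335,175,370,208),green=(382,178,412,206),white=(335,230,360,255)).items():
    cn=blob(c,b,*COL[n]); p,r=circ(c,cn,.013); print(n,p.round(4),np.round(r,1), pt(c,*(cn[:,0].mean(0)+[0,0]))[2].round(3))
for n,u,v,z in [("weight",398,242,.046),("knoba",191.5,211,.089),("knobb",254,235,.089),("foot",244,172.5,.045),("rodtip",231,204,.118)]:
    print(n,onz(c,u,v,z).round(4),pt(c,u,v).round(4))
# zoom
p=c["pixels"][150:260,170:280,::-1]; cv2.imwrite("pics/st.png",cv2.resize(p,None,fx=5.4,fy=5.4,interpolation=cv2.INTER_CUBIC))
w=np.load("wrist0.npz")["pixels"]; 
p=c["pixels"][170:300,285:420,::-1]
E
```

```text
terra [ 0.585 -0.103] [54.9 55.5] -0.003
blue [ 0.5949 -0.2458] [57.8 58.1] 0.001
green [ 0.5975 -0.3754] [45.8 48.1] 0.002
white [ 0.4502 -0.2311] [34.4 34.9] -0.002
weight [ 0.4499 -0.3639  0.046 ] [ 0.4512 -0.3783  0.0035]
knoba [0.5162 0.2067 0.089 ] [0.516  0.2064 0.0905]
knobb [0.4564 0.0353 0.089 ] [0.4565 0.0354 0.0871]
foot [0.635  0.0708 0.045 ] [0.6348 0.0708 0.0458]
rodtip [0.5348 0.0975 0.118 ] [0.5375 0.0997 0.0952]
```

View pics/st.png

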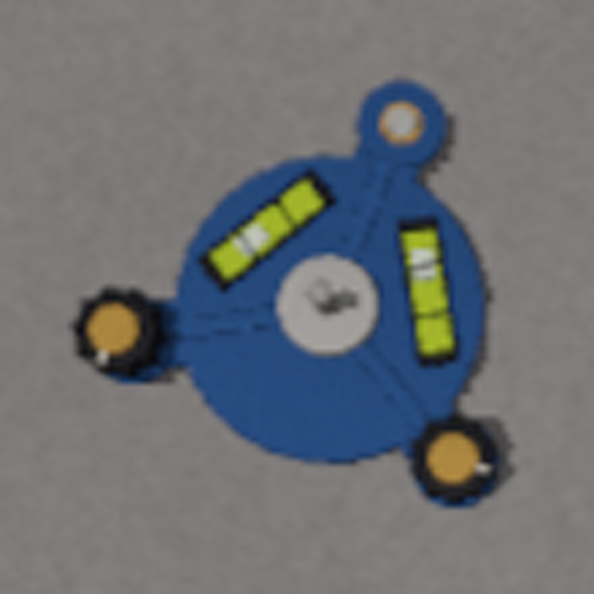

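The zoomed view shows bubble a at (252,239), off its middle (267,230) towards knob a. Bubble b is at (423,263), off its middle (428,292) towards the plain foot. So a needs anticlockwise turning and b clockwise. The foot triangle sides measure 181–182 mm against an expected 182, which agrees.

```bash
cat >> m.py <<'E'
ROD=np.array([.5359,.1043]);FOOT=np.array([.635,.0708]);KA=np.array([.5162,.2067]);KB=np.array([.4564,.0353])
def bubbles(c):
    """offset (mm) of each bubble from vial middle, + towards knob"""
    hsv=cv2.cvtColor(c["pixels"],cv2.COLOR_RGB2HSV); out={}
    H,W=hsv.shape[:2]
    for n,K in(("a",KA),("b",KB)):
        d=(K-FOOT)/np.linalg.norm(K-FOOT); mid=(K+FOOT)/2; 
        uv=np.array(proj(c,[*mid,.048])); 
        # sample points in a world-plane grid around the nominal middle
        L=[];B=[]
        nrm=np.array([-d[1],d[0]]); 
        for a in np.arange(-45,45,.5):
            for w in np.arange(-14,14,.5):
                u,v=proj(c,[*(mid+d*a/1e3+nrm*w/1e3),.048]); u,v=int(round(u)),int(round(v))
                if not(0<=u<W and 0<=v<H):continue
                h,s,val=hsv[v,u]
                if 25<=h<=42 and s>130 and val>110:L.append((a,w))
                elif s<90 and val>150:B.append((a,w))
        if len(L)<20 or len(B)<5: out[n]=(len(L),len(B));continue
        L=np.array(L);lo,hi=np.percentile(L[:,0],[1,99]);wm=np.median(L[:,1]);B=np.array([b for b in B if lo-3<b[0]<hi+3 and abs(b[1]-wm)<8])
        lo=min(lo,B[:,0].min());hi=max(hi,B[:,0].max())
        out[n]=dict(off=round(float(np.median(B[:,0])-(lo+hi)/2),1),len=hi-lo,mid=(lo+hi)/2,w=wm,nb=len(B))
    return out
def go(x,y,z,yaw,s=None):
    """yaw=direction (deg) of tool y in world, modulo 180 -> nearest; prints shift cm / roll deg"""
    s=s or manip.read_state(); Rm=R.from_quat(s["ee_rot"]).as_matrix(); d=Rm.T@(np.array([x,y,z])-s["position"])*100
    cur=np.degrees(np.arctan2(Rm[1,1],Rm[0,1])); r=-(yaw-cur)
    r=(r+90)%180-90
    print("shift",d.round(2),"roll",round(r,1),"q6",round(np.degrees(s["q"][5])),"clock",round(s["clock"],1)); return d,r
E
python3 - <<'E'
from m import *
c=dict(np.load("top0.npz")); print(bubbles(c)); 
for u,v in((213.7,195),(249.5,210)):print(pt(c,u,v))
s=manip.read_state();print(R.from_quat(s["ee_rot"]).as_matrix().round(3))
go(*KA,.16,90)
E
```

```text
{'a': {'off': 9.2, 'len': np.float64(63.5), 'mid': np.float64(0.25), 'w': np.float64(-1.0), 'nb': 639}, 'b': {'off': -17.0, 'len': np.float64(62.0), 'mid': np.float64(-0.5), 'w': np.float64(-1.0), 'nb': 612}}
[0.56778545 0.15459307 0.04480508]
[0.52836464 0.05180647 0.04016606]
[[-0.935  0.354 -0.   ]
 [ 0.354  0.935 -0.001]
 [ 0.    -0.001 -1.   ]]
shift [-40.96 -29.88   8.2 ] roll -20.7 q6 -2 clock 0.1
```

Call:
apply_moves(
  plan=[
    [[-41, -29.9, 4, 70, -0.45], [-41, -29.9, 4, 70, -0.45], [-41, -29.9, 4, 70, -0.45], [-41, -29.9, 4, 70, -0.45], [-41, -29.9, 4, 70, -0.45], [-41, -29.9, 4, 70, -0.45], [-41, -29.9, 4, 70, -0.45], [-41, -29.9, 4, 70, -0.45], [-41, -29.9, 4, 70, -0.45], [-41, -29.9, 4, 70, -0.45]],
  ],
  newtons=50,
)

```text
clock: 1.15
position: [0.5123, 0.2121, 0.2029]
ee_rot: [0.712, 0.702, 0.0, 0.0]
force: [0.7, 0.9, -0.1]
grip_width: 0.726
grip_force: 0.0
```

Call:
apply_moves(
  plan=[
    [[0, 0, 4, 0, -0.45], [0, 0, 4, 0, -0.45], [0, 0, 4, 0, -0.45], [0, 0, 4, 0, -0.45], [0, 0, 4, 0, -0.45], [0, 0, 4, 0, -0.45], [0, 0, 4, 0, -0.45], [0, 0, 4, 0, -0.45], [0, 0, 4, 0, -0.45], [0, 0, 4, 0, -0.45]],
  ],
)

```text
clock: 2.15
position: [0.5116, 0.2141, 0.163]
ee_rot: [0.712, 0.703, -0.0, -0.0]
force: [0.2, 0.3, 0.5]
grip_width: 0.723
grip_force: 0.0
```

Run:
```python
from m import *
s=manip.read_state();print(s["position"],s["grip_width"],np.degrees(s["q"]).round())
go(*KA,.066,90);c=cam("wrist");save(c,"w1.png",s=1.2)
print(bubbles(c),proj(c,[*KA,.089]),proj(c,[*ROD,.118]))
```

```text
[0.51161405 0.21407267 0.16302156] 0.7225195645223439 [ 20.  -7. 103.  -0.  83.  21.]
shift [-0.73  0.47  9.7 ] roll 89.3 q6 21 clock 2.1
{'a': {'off': -3.8, 'len': np.float64(24.5), 'mid': np.float64(22.25), 'w': np.float64(-1.0), 'nb': 87}, 'b': {'off': -13.8, 'len': np.float64(63.5), 'mid': np.float64(-1.25), 'w': np.float64(-7.0), 'nb': 704}} (np.float64(262.33807001605766), np.float64(217.9507898914337)) (np.float64(289.14551992140787), np.float64(353.60151849828213))
```

View pics/w1.png

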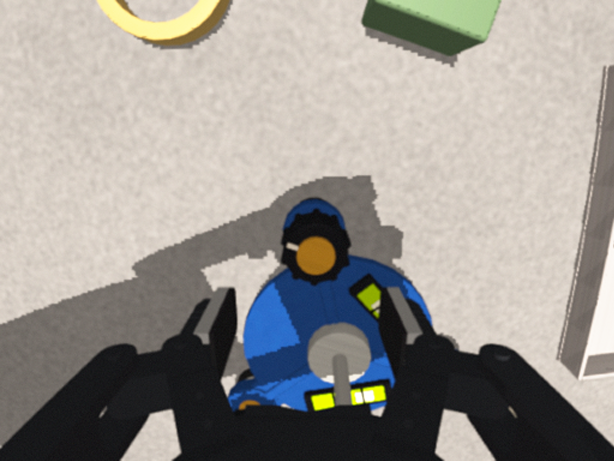

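The wrist view shows knob a's stud at (262,214) against a prediction of (262,218), so the estimate agrees within 3 mm.

Call:
apply_moves(
  plan=[
    [[-0.65, 0.45, 2, 0, -0.45], [-0.65, 0.45, 4, 0, -0.45], [-0.65, 0.45, 6, 0, -0.45], [-0.65, 0.45, 8, 0, -0.45], [-0.65, 0.45, 9.5, 0, -0.45], [-0.65, 0.45, 9.5, 0, -0.45], [-0.65, 0.45, 9.5, 0, 1], [-0.65, 0.45, 9.5, 0, 1], [-0.65, 0.45, 9.5, 0, 1], [-0.65, 0.45, 9.5, 0, 1]],
  ],
)

```text
clock: 3.2
position: [0.5165, 0.2077, 0.0692]
ee_rot: [0.712, 0.703, 0.001, 0.0]
force: [-2.0, -0.9, 6.9]
grip_width: 0.474
grip_force: 50.8
```

Call:
apply_moves(
  plan=[
    [[0, 0, 0, -8.5, 1], [0, 0, 0, -17, 1], [0, 0, 0, -25.5, 1], [0, 0, 0, -34, 1], [0, 0, 0, -42.5, 1], [0, 0, 0, -51, 1], [0, 0, 0, -59.5, 1], [0, 0, 0, -68, 1], [0, 0, 0, -76.5, 1], [0, 0, 0, -85, 1]],
  ],
)

```text
clock: 4.2
position: [0.5182, 0.2092, 0.0694]
ee_rot: [0.047, 0.999, 0.002, 0.003]
force: [18.0, 17.9, -7.4]
grip_width: 0.477
grip_force: 51.4
```

Call:
apply_moves(
  plan=[
    [[0, 0, 0, -8.5, 1], [0, 0, 0, -17, 1], [0, 0, 0, -25.5, 1], [0, 0, 0, -34, 1], [0, 0, 0, -42.5, 1], [0, 0, 0, -51, 1], [0, 0, 0, -59.5, 1], [0, 0, 0, -68, 1], [0, 0, 0, -76.5, 1], [0, 0, 0, -85, 1]],
  ],
)

```text
clock: 5.2
position: [0.5168, 0.2111, 0.0693]
ee_rot: [-0.64, 0.768, 0.002, 0.004]
force: [3.2, 33.5, -1.8]
grip_width: 0.472
grip_force: 52.2
```

Run:
```python
from m import *
s=manip.read_state();print(s["position"],s["force"].round(1),s["wrist_torque"].round(2),s["grip_width"],np.degrees(s["q"]).round())
c=cam("top");print(bubbles(c))
```

```text
[0.51680978 0.21108098 0.0693458 ] [ 3.2 33.5 -1.8] [ 5.2  -0.2  -0.09] 0.4717705753282427 [  19.   -2.  108.    0.   74. -150.]
{'a': (1694, 0), 'b': {'off': -15.2, 'len': np.float64(63.5), 'mid': np.float64(-0.25), 'w': np.float64(-1.0), 'nb': 710}}
```

Call:
apply_moves(
  plan=[
    [[0, 0, 0, 0, -0.45], [0, 0, 0, 0, -0.45], [0, 0, 0, 0, -0.45], [0, 0, 0, 0, -0.45], [0, 0, -3, 20, -0.45], [0, 0, -6, 20, -0.45], [0, 0, -9, 20, -0.45], [0, 0, -10, 20, -0.45], [-5, -5, -10, 20, -0.45], [-10, -5, -10, 20, -0.45]],
  ],
)

```text
clock: 6.25
position: [0.5793, 0.2807, 0.1686]
ee_rot: [-0.494, 0.87, -0.0, 0.001]
force: [0.2, -0.1, 0.0]
grip_width: 0.724
grip_force: 0.0
```

Run:
```python
from m import *
s=manip.read_state();print(s["position"],s["force"].round(1),np.degrees(s["q"]).round())
c=cam("top");print(bubbles(c));save(c,"t2.png",(150,130,300,270),4);go(*KB,.16,0)
```

```text
[0.57933613 0.28071982 0.16855184] [ 0.2 -0.1  0. ] [  24.    4.   92.   -0.   84. -126.]
{'a': {'off': -1.2, 'len': np.float64(61.5), 'mid': np.float64(-0.75), 'w': np.float64(-1.0), 'nb': 579}, 'b': {'off': -15.0, 'len': np.float64(64.0), 'mid': np.float64(0.0), 'w': np.float64(-1.5), 'nb': 742}}
shift [27.96 -2.21  0.62] roll -30.7 q6 -125 clock 6.3
```

View pics/t2.png

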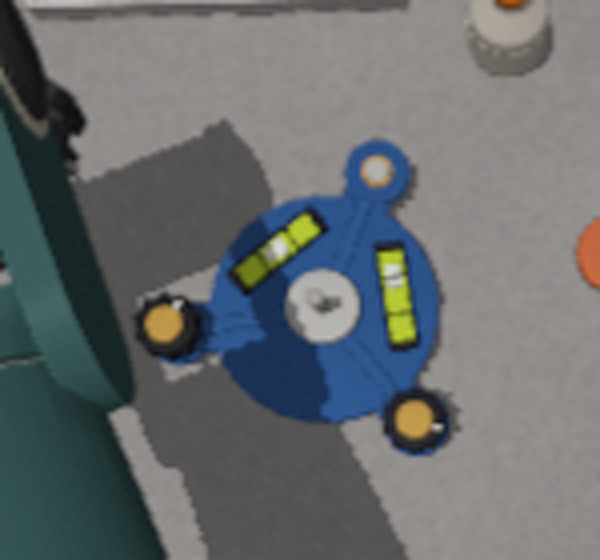

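Bubble a now lies about mid-vial at (275,245) against a middle of (280,250), with the arm's shadow over part of it. Bubble b is still about 15 mm off.

Call:
apply_moves(
  plan=[
    [[28, -2.2, 0.6, 0, -0.45], [28, -2.2, 0.6, 0, -0.45], [28, -2.2, 0.6, 0, -0.45], [28, -2.2, 0.6, 0, -0.45], [28, -2.2, 0.6, 0, -0.45], [28, -2.2, 0.6, 0, -0.45], [28, -2.2, 0.6, 0, -0.45], [28, -2.2, 0.6, 0, -0.45], [28, -2.2, 0.6, 0, -0.45], [28, -2.2, 0.6, 0, -0.45]],
  ],
)

```text
clock: 7.3
position: [0.4534, 0.0303, 0.1617]
ee_rot: [-0.495, 0.869, 0.0, -0.0]
force: [0.1, 0.4, 0.3]
grip_width: 0.723
grip_force: 0.0
```

Run:
```python
from m import *
s=manip.read_state();print(s["position"],np.degrees(s["q"]).round())
c=cam("wrist")
hsv=cv2.cvtColor(c["pixels"],cv2.COLOR_RGB2HSV);m=cv2.inRange(hsv,(8,110,60),(22,255,255))
u,v=proj(c,[*KB,.089]);print(u,v)
n,l,st,ce=cv2.connectedComponentsWithStats(m)
for k in range(1,n):
    if st[k,4]>80:print(ce[k].round(1),st[k,4],onz(c,*ce[k],.089).round(4))
for n,K in(("a",KA),("b",KB)): print(n,bubbles(c)[n])
go(*KB,.069,0)
```

```text
[0.4533949  0.03032048 0.16172847] [   1.  -20.  115.    0.   86. -149.]
255.73558511201603 215.06259274527744
[ 69.2 132.1] 2346 [ 0.5373 -0.0848  0.089 ]
[257.3 218.2] 874 [0.4566 0.038  0.089 ]
[396.4 375.7] 305 [0.4256 0.2481 0.089 ]
a {'off': -4.5, 'len': np.float64(59.0), 'mid': np.float64(3.0), 'w': np.float64(5.0), 'nb': 353}
b (1183, 0)
shift [-0.59 -0.01  9.27] roll -30.7 q6 -149 clock 7.3
```

Call:
apply_moves(
  plan=[
    [[-0.75, 0.08, 2, 0, -0.45], [-0.75, 0.08, 4, 0, -0.45], [-0.75, 0.08, 6, 0, -0.45], [-0.75, 0.08, 8, 0, -0.45], [-0.75, 0.08, 9.2, 0, -0.45], [-0.75, 0.08, 9.2, 0, -0.45], [-0.75, 0.08, 9.2, 0, 1], [-0.75, 0.08, 9.2, 0, 1], [-0.75, 0.08, 9.2, 0, 1], [-0.75, 0.08, 9.2, 0, 1]],
  ],
)

```text
clock: 8.35
position: [0.4563, 0.0368, 0.0713]
ee_rot: [-0.495, 0.869, 0.0, 0.0]
force: [-7.4, 3.4, 5.7]
grip_width: 0.476
grip_force: 50.0
```

Call:
apply_moves(
  plan=[
    [[0, 0, 0, 8.5, 1], [0, 0, 0, 17, 1], [0, 0, 0, 25.5, 1], [0, 0, 0, 34, 1], [0, 0, 0, 42.5, 1], [0, 0, 0, 51, 1], [0, 0, 0, 59.5, 1], [0, 0, 0, 68, 1], [0, 0, 0, 76.5, 1], [0, 0, 0, 85, 1]],
  ],
)

```text
clock: 9.35
position: [0.456, 0.038, 0.0713]
ee_rot: [0.225, 0.974, 0.002, -0.001]
force: [-10.7, 16.5, 6.6]
grip_width: 0.475
grip_force: 50.3
```

Call:
apply_moves(
  plan=[
    [[0, 0, 0, 8.5, 1], [0, 0, 0, 17, 1], [0, 0, 0, 25.5, 1], [0, 0, 0, 34, 1], [0, 0, 0, 42.5, 1], [0, 0, 0, 51, 1], [0, 0, 0, 59.5, 1], [0, 0, 0, 68, 1], [0, 0, 0, 76.5, 1], [0, 0, 0, 85, 1]],
  ],
)

```text
clock: 10.35
position: [0.4571, 0.0384, 0.0714]
ee_rot: [0.824, 0.566, 0.002, -0.001]
force: [3.4, 20.7, -0.9]
grip_width: 0.475
grip_force: 50.5
```

Call:
apply_moves(
  plan=[
    [[0, 0, 0, 8.5, 1], [0, 0, 0, 17, 1], [0, 0, 0, 25.5, 1], [0, 0, 0, 34, 1], [0, 0, 0, 42.5, 1], [0, 0, 0, 51, 1], [0, 0, 0, 59.5, 1], [0, 0, 0, 68, 1], [0, 0, 0, 76.5, 1], [0, 0, 0, 85, 1]],
  ],
)

```text
clock: 11.35
position: [0.4576, 0.0374, 0.0714]
ee_rot: [0.99, -0.14, 0.002, -0.001]
force: [8.4, 8.3, -4.8]
grip_width: 0.473
grip_force: 51.0
```

Call:
apply_moves(
  plan=[
    [[0, 0, 0, 8.5, 1], [0, 0, 0, 17, 1], [0, 0, 0, 25.5, 1], [0, 0, 0, 34, 1], [0, 0, 0, 42.5, 1], [0, 0, 0, 42.5, 1], [0, 0, 0, 42.5, -0.45], [0, 0, 0, 42.5, -0.45], [0, 0, 0, 42.5, -0.45], [0, 0, 0, 42.5, -0.45]],
  ],
)

```text
clock: 12.35
position: [0.4564, 0.0364, 0.0702]
ee_rot: [0.874, -0.486, 0.0, -0.0]
force: [-0.5, 0.1, -0.1]
grip_width: 0.723
grip_force: 0.0
```

Call:
apply_moves(
  plan=[
    [[0, 0, -3, -20, -0.45], [0, 0, -6, -20, -0.45], [0, 0, -9, -20, -0.45], [0, 0, -9, -60, -0.45], [0, 0, -9, -60, -0.45], [0, 0, -9, -60, -0.45], [0, 0, -9, -60, -0.45], [0, 0, -9, -60, -0.45], [0, 0, -9, -60, -0.45], [0, 0, -9, -60, -0.45]],
  ],
)

```text
clock: 13.35
position: [0.4563, 0.0364, 0.16]
ee_rot: [1.0, 0.014, -0.0, 0.0]
force: [-0.5, 0.8, 0.5]
grip_width: 0.723
grip_force: 0.0
```

Run:
```python
from m import *
s=manip.read_state();print(s["position"],np.degrees(s["q"]).round())
c=cam("top");print(bubbles(c)); go(.55,-.05,.2,-18.6)
```

```text
[0.45627108 0.03641985 0.16001229] [  1. -20. 114.  -0.  85.  90.]
{'a': {'off': 1.5, 'len': np.float64(62.0), 'mid': np.float64(-0.5), 'w': np.float64(-2.5), 'nb': 750}, 'b': (1225, 0)}
shift [ 9.13  8.9  -4.  ] roll -69.8 q6 90 clock 13.4
```

Call:
apply_moves(
  plan=[
    [[13.1, 28.6, 0, -70, -1], [13.1, 28.6, 0, -70, -1], [13.1, 28.6, 0, -70, -1], [13.1, 28.6, 0, -70, -1], [13.1, 28.6, 0, -70, -1], [13.1, 28.6, 0, -70, -1], [13.1, 28.6, 0, -70, -1], [13.1, 28.6, 0, -70, -1], [13.1, 28.6, 0, -70, -1], [13.1, 28.6, 0, -70, -1]],
  ],
)

```text
clock: 14.4
position: [0.596, -0.2456, 0.1597]
ee_rot: [0.811, 0.586, -0.0, -0.0]
force: [-0.6, 0.4, -0.2]
grip_width: 1.0
grip_force: 0.0
```

```bash
cat >> m.py <<'E'
def ring(c,n,near=None,z=.013):
    hsv=cv2.cvtColor(c["pixels"],cv2.COLOR_RGB2HSV);m=cv2.inRange(hsv,*map(np.array,COL[n]))
    cs,_=cv2.findContours(m,cv2.RETR_EXTERNAL,cv2.CHAIN_APPROX_NONE)
    for k in cs:
        if cv2.contourArea(k)>60 and len(k)>8:
            p,r=circ(c,k,z)
            if 25<min(r) and max(r)<75 and max(r)/min(r)<1.25 and (near is None or np.linalg.norm(p-near)<.09): print(n,p.round(4),np.round(r,1))
E
python3 - <<'E'
from m import *
s=manip.read_state();print(s["position"],np.degrees(s["q"]).round())
c=cam("top");print(bubbles(c)); save(c,"t3.png",(150,130,300,270),4)
w=cam("wrist");ring(w,"blue"); save(w,"w3.png",s=1.1)
cv2.imwrite("pics/c3.png",np.hstack([cv2.imread("pics/t3.png"),]))
go(.595,-.246,.012,-18.6)
E
```

```text
[ 0.59603255 -0.24562361  0.15967798] [-25.   5.  92.  -0.  83.  -6.]
{'a': {'off': 0.0, 'len': np.float64(64.0), 'mid': np.float64(0.5), 'w': np.float64(-1.5), 'nb': 780}, 'b': {'off': 1.5, 'len': np.float64(64.0), 'mid': np.float64(-1.5), 'w': np.float64(-1.5), 'nb': 831}}
blue [ 0.595  -0.2453] [60.7 61.2]
shift [-0.1  -0.07 14.8 ] roll 0.2 q6 -6 clock 14.5
```

View pics/t3.png

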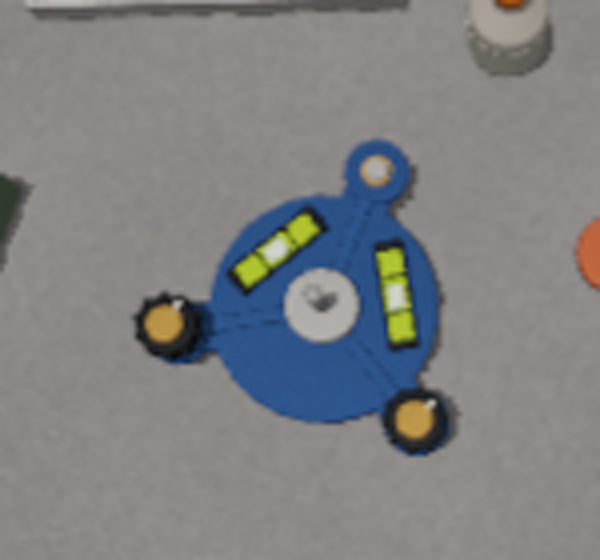

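View pics/w3.png

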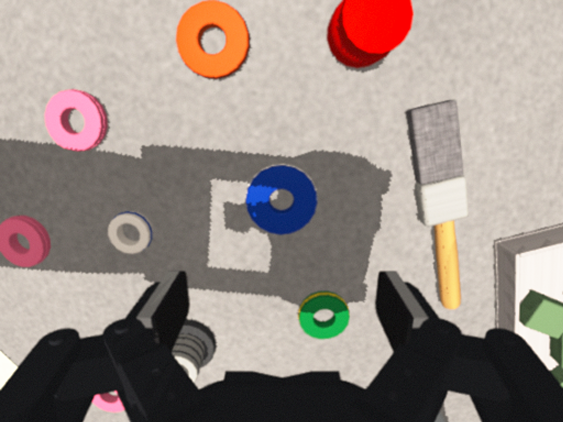

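Both bubbles sit between their lines: a at (277,250), b at (397,293). The blue ring is at (281,199) in the wrist view and measures (0.595, -0.245), matching the top view. The green ring is at (323,315), and it is the only green one.

Call:
apply_moves(
  plan=[
    [[-0.1, -0.05, 4, 0, -1], [-0.1, -0.05, 8, 0, -1], [-0.1, -0.05, 11, 0, -1], [-0.1, -0.05, 13, 0, -1], [-0.1, -0.05, 15, 0, -1], [-0.1, -0.05, 15, 0, -1], [-0.1, -0.05, 15, 0, 1], [-0.1, -0.05, 15, 0, 1], [-0.1, -0.05, 15, 0, 1], [-0.1, -0.05, 15, 0, 1]],
  ],
  newtons=40,
)

```text
clock: 15.5
position: [0.5961, -0.2465, 0.0118]
ee_rot: [0.81, 0.586, 0.001, 0.001]
force: [-1.3, 1.3, 7.3]
grip_width: 0.714
grip_force: 44.3
```

Call:
apply_moves(
  plan=[
    [[0, 0, 0, 0, 1], [0, 0, 0, 0, 1], [0, 0, -2, 0, 1], [0, 0, -4, 0, 1], [0, 0, -8, 0, 1], [0, 0, -12, 0, 1], [0, 0, -15, 0, 1], [0, 0, -17, 0, 1], [0, 0, -17, 0, 1], [0, 0, -17, 0, 1]],
  ],
)

```text
clock: 16.5
position: [0.5952, -0.2461, 0.1799]
ee_rot: [0.81, 0.586, 0.0, 0.0]
force: [-0.3, -0.1, -1.1]
grip_width: 0.713
grip_force: 44.0
```

Run:
```python
from m import *
s=manip.read_state();print(s["position"],s["force"],s["grip_width"])
# refine rod: knob-based estimates
for n in("top","wrist"):
    c=cam(n);ring(c,"blue",s["position"][:2],s["position"][2]-.003)
    if n=="wrist":save(c,"w4.png",s=1.1)
go(.536,.106,.18,-18.6)
```

```text
[ 0.59518478 -0.24612584  0.1799493 ] [-0.33685932 -0.0682618  -1.05908851] 0.7126615168107093
blue [ 0.5947 -0.2463] [63.  63.9]
shift [ 31.59 -16.6   -0.11] roll 0.4 q6 -6 clock 16.6
```

View pics/w4.png

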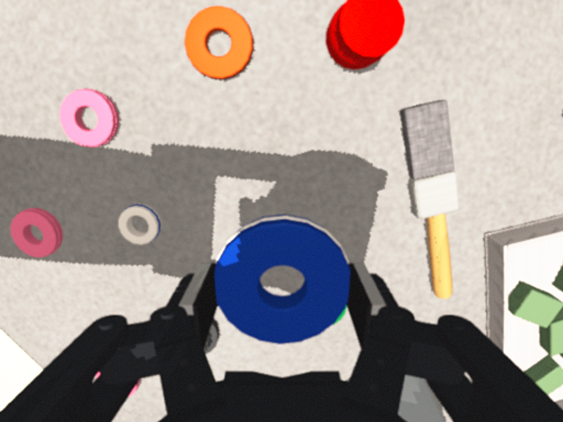

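Call:
apply_moves(
  plan=[
    [[6, -3.2, -1, 0, 1], [11, -5.8, -1, 0, 1], [15, -7.9, -1, 0, 1], [19, -10, -1, 0, 1], [23, -12.1, -1, 0, 1], [27, -14.2, -1, 0, 1], [30, -15.8, -1, 0, 1], [31.6, -16.6, -1, 0, 1], [31.6, -16.6, -1, 0, 1], [31.6, -16.6, -1, 0, 1]],
  ],
)

```text
clock: 17.6
position: [0.5362, 0.1058, 0.189]
ee_rot: [0.81, 0.586, -0.001, -0.0]
force: [0.3, -1.0, -1.1]
grip_width: 0.716
grip_force: 44.0
```

Run:
```python
from m import *
s=manip.read_state();print(s["position"],s["force"],s["grip_width"])
c=cam("wrist");save(c,"w5.png",s=1.1);print(proj(c,[.5363,.1064,.054]),proj(c,[.5363,.1064,.118]))
K=cam("top");ring(K,"blue",s["position"][:2],s["position"][2]);
c=cam("scene");ring(c,"blue",s["position"][:2],s["position"][2]+.001);print(proj(c,[.5363,.1064,.118]));save(c,"s5.png",(200,80,360,240),3.7)
go(.5363,.1064,.068,-18.6)
```

```text
[0.53619049 0.10581618 0.18903516] [ 0.2634541  -0.99808352 -1.10209371] 0.715581256419177
(np.float64(256.4365189307966), np.float64(184.8612020818652)) (np.float64(256.35380899512825), np.float64(209.40321537601386))
(np.float64(264.1432290729114), np.float64(168.18164764674677))
shift [ 0.13 -0.06 12.16] roll 0.3 q6 27 clock 17.8
```

View pics/w5.png

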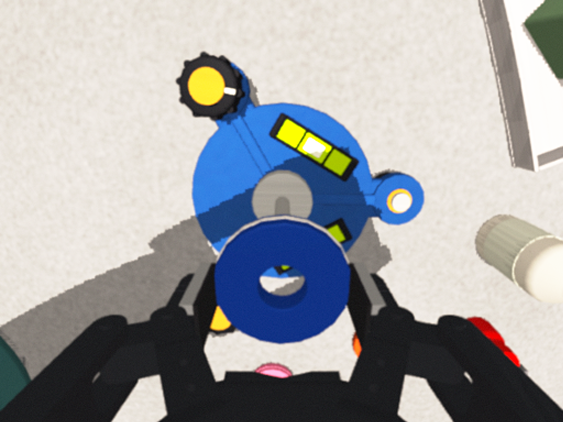

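View pics/s5.png

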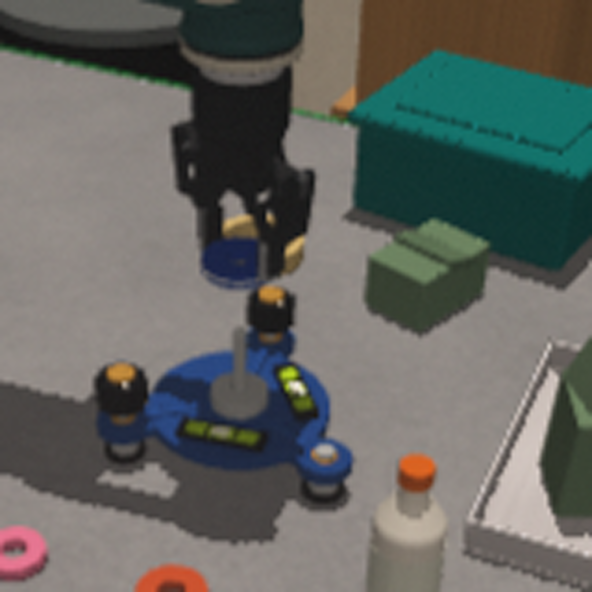

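Run:
```python
from m import *
from scipy.optimize import least_squares
c=cam("wrist");hsv=cv2.cvtColor(c["pixels"],cv2.COLOR_RGB2HSV)
m=cv2.inRange(hsv,(0,0,60),(179,70,200));z=np.zeros_like(m);z[140:200,220:295]=m[140:200,220:295]
cs,_=cv2.findContours(z,cv2.RETR_EXTERNAL,cv2.CHAIN_APPROX_NONE);k=max(cs,key=cv2.contourArea)[:,0]
print(k.min(0),k.max(0))
k=k[k[:,1]<183]
P=np.array([onz(c,*q.astype(float),.054)[:2] for q in k])
r=least_squares(lambda p:np.linalg.norm(P-p[:2],axis=1)-p[2],[.536,.106,.026],loss="soft_l1",f_scale=.001);print("boss",r.x.round(4),r.cost,len(P))
b=cv2.inRange(hsv,(18,150,100),(28,255,255));n,l,st,ce=cv2.connectedComponentsWithStats(b)
for q in range(1,n):
    if st[q,4]>80:print(ce[q].round(1),st[q,4],onz(c,*ce[q],.089).round(4))
# held ring: outer outline on its top plane
s=c["s"];bl=cv2.inRange(hsv,(105,150,30),(125,255,255)); print([hsv[y,256] .tolist() for y in (205,215,225,300)], hsv[130,240])
zt=s["position"][2]+.001
Z=np.zeros_like(bl);Z[190:320,180:330]=bl[190:320,180:330]; 
cs,h=cv2.findContours(cv2.inRange(hsv[225:285,215:295],(0,0,0),(179,255,255)),cv2.RETR_LIST,cv2.CHAIN_APPROX_NONE)
g=c["pixels"].astype(int)
col=[ (y,g[y,256].tolist()) for y in range(186,320,3)];print(col)
```

```text
[228 154] [283 199]
boss [0.5373 0.1097 0.0248] 4.8966677990545225e-06 79
[186.1  77.1] 907 [0.5165 0.2105 0.089 ]
[357.9 178.3] 87 [0.6202 0.0945 0.089 ]
[199.  290.9] 211 [0.4571 0.0345 0.089 ]
[[111, 220, 140], [111, 224, 138], [111, 225, 134], [111, 223, 136]] [107 199 229]
[(186, [133, 127, 119]), (189, [133, 128, 121]), (192, [133, 128, 119]), (195, [96, 100, 126]), (198, [210, 198, 191]), (201, [16, 42, 111]), (204, [23, 61, 147]), (207, [19, 52, 137]), (210, [15, 51, 137]), (213, [19, 52, 137]), (216, [16, 53, 136]), (219, [16, 52, 137]), (222, [19, 53, 137]), (225, [16, 52, 134]), (228, [17, 51, 135]), (231, [18, 49, 136]), (234, [21, 52, 138]), (237, [14, 49, 133]), (240, [43, 71, 119]), (243, [92, 111, 0]), (246, [23, 24, 37]), (249, [48, 116, 213]), (252, [187, 193, 216]), (255, [237, 232, 226]), (258, [238, 233, 226]), (261, [137, 130, 125]), (264, [135, 130, 123]), (267, [128, 123, 118]), (270, [11, 41, 102]), (273, [14, 38, 105]), (276, [13, 43, 107]), (279, [15, 41, 110]), (282, [22, 55, 140]), (285, [17, 48, 135]), (288, [17, 50, 135]), (291, [16, 50, 135]), (294, [19, 54, 137]), (297, [19, 50, 135]), (300, [17, 51, 136]), (303, [17, 49, 134]), (306, [16, 48, 134]), (309, [11, 48, 133]), (312, [141, 144, 175]), (315, [236, 231, 224]), (318, [230, 225, 217])]
```

Run:
```python
from m import *
from scipy.optimize import least_squares
c=cam("wrist");hsv=cv2.cvtColor(c["pixels"],cv2.COLOR_RGB2HSV)
m=cv2.inRange(hsv,(0,0,60),(179,70,200));z=np.zeros_like(m);z[140:195,220:295]=m[140:195,220:295]
k=max(cv2.findContours(z,cv2.RETR_EXTERNAL,cv2.CHAIN_APPROX_NONE)[0],key=cv2.contourArea)[:,0]
k=k[k[:,1]<172]
P=np.array([onz(c,*q.astype(float),.038)[:2] for q in k])
r=least_squares(lambda p:np.linalg.norm(P-p[:2],axis=1)-.026,[.536,.106],loss="soft_l1",f_scale=.001);print("boss",r.x.round(4))
zt=c["s"]["position"][2]+.001
for a,b in((203,311),(240,282)):
    A=onz(c,256.4,a,zt);B=onz(c,256.4,b,zt);print(((A+B)/2).round(4),np.linalg.norm(A-B).round(4))
s=manip.read_state();print(s["position"]);go(.5363,.1066,.068,-18.6)
```

```text
boss [0.536  0.1058]
[0.5368 0.1055 0.1907] 0.0616
[0.5367 0.1051 0.1907] 0.024
[0.53659621 0.10502525 0.18980453]
shift [ 0.14 -0.07 12.18] roll 0.3 q6 27 clock 17.9
```

Call:
apply_moves(
  plan=[
    [[0.08, -0.06, 3, 0, 1], [0.08, -0.06, 5, 0, 1], [0.08, -0.06, 7, 0, 1], [0.08, -0.06, 8.5, 0, 1], [0.08, -0.06, 10, 0, 1], [0.08, -0.06, 11, 0, 1], [0.08, -0.06, 11.7, 0, 1], [0.08, -0.06, 12.2, 0, 1], [0.08, -0.06, 12.2, 0, 1], [0.08, -0.06, 12.2, 0, 1]],
  ],
)

```text
clock: 18.85
position: [0.5364, 0.1069, 0.0685]
ee_rot: [0.81, 0.586, 0.0, 0.0]
force: [0.3, 0.1, -0.5]
grip_width: 0.713
grip_force: 44.0
```

Call:
apply_moves(
  plan=[
    [[0, 0, 0.2, 0, 1], [0, 0, 0.2, 0, 1], [0, 0, 0.2, 0, -0.8], [0, 0, 0.2, 0, -0.8], [0, 0, 0.2, 0, -0.8], [0, 0, 0.2, 0, -0.8], [0, 0, -3, 0, -0.8], [0, 0, -7, 0, -0.8], [0, 0, -11, 0, -0.8], [0, 0, -12, 0, -0.8]],
  ],
)

```text
clock: 19.85
position: [0.5373, 0.107, 0.193]
ee_rot: [0.81, 0.586, 0.003, 0.001]
force: [0.6, -0.5, 0.0]
grip_width: 0.902
grip_force: 0.0
```

Run:
```python
from m import *
s=manip.read_state();print(s["position"],s["force"])
c=cam("top");ring(c,"terra",[.585,-.103]);ring(c,"blue",[.536,.105],.067);print(bubbles(c))
w=cam("wrist");ring(w,"terra");ring(w,"blue",None,.067)
go(.585,-.102,.16,-18.6)
```

```text
[0.53734497 0.10704301 0.19295123] [ 0.63584975 -0.49843141  0.01063727]
terra [ 0.5848 -0.103 ] [54.7 55.2]
{'a': (0, 0), 'b': (0, 0)}
shift [-18.34  11.11   2.98] roll 0.4 q6 27 clock 19.9
```

Call:
apply_moves(
  plan=[
    [[-18.35, 11.1, 3, 0, -0.9], [-18.35, 11.1, 3, 0, -0.9], [-18.35, 11.1, 3, 0, -0.9], [-18.35, 11.1, 3, 0, -0.9], [-18.35, 11.1, 3, 0, -0.9], [-18.35, 11.1, 3, 0, -0.9], [-18.35, 11.1, 3, 0, -0.9], [-18.35, 11.1, 3, 0, -0.9], [-18.35, 11.1, 3, 0, -0.9], [-18.35, 11.1, 3, 0, -0.9]],
  ],
)

```text
clock: 20.95
position: [0.5842, -0.1013, 0.1582]
ee_rot: [0.81, 0.587, 0.0, 0.0]
force: [0.5, 0.2, -0.1]
grip_width: 0.95
grip_force: 0.0
```

Run:
```python
from m import *
w=cam("wrist");ring(w,"terra")
t=cam("top");print(bubbles(t));save(t,"t6.png",(150,130,300,270),4)
go(.585,-.1025,.010,-18.6)
```

```text
terra [ 0.5853 -0.102 ] [56.7 57.8]
{'a': {'off': 0.5, 'len': np.float64(64.0), 'mid': np.float64(0.5), 'w': np.float64(-1.5), 'nb': 749}, 'b': {'off': 1.5, 'len': np.float64(64.0), 'mid': np.float64(-1.5), 'w': np.float64(-1.5), 'nb': 831}}
shift [-0.06  0.1  14.82] roll 0.4 q6 6 clock 21.1
```

View pics/t6.png

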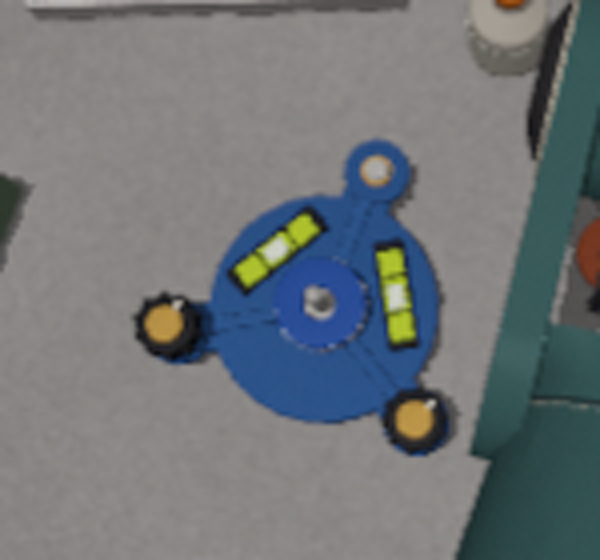

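The view shows the blue ring down on the boss at (320,303) with the rod through it, and both bubbles between their lines. Terra is next.

Call:
apply_moves(
  plan=[
    [[-0.04, 0.12, 4, 0, -0.9], [-0.04, 0.12, 8, 0, -0.9], [-0.04, 0.12, 11, 0, -0.9], [-0.04, 0.12, 13, 0, -0.9], [-0.04, 0.12, 14.8, 0, -0.9], [-0.04, 0.12, 14.8, 0, -0.9], [-0.04, 0.12, 14.8, 0, 1], [-0.04, 0.12, 14.8, 0, 1], [-0.04, 0.12, 14.8, 0, 1], [-0.04, 0.12, 14.8, 0, 1]],
  ],
)

```text
clock: 22.05
position: [0.5861, -0.1031, 0.0119]
ee_rot: [0.81, 0.586, 0.001, 0.001]
force: [-0.4, 0.2, 6.3]
grip_width: 0.647
grip_force: 43.0
```

Call:
apply_moves(
  plan=[
    [[0, 0, 0, 0, 1], [0, 0, 0, 0, 1], [0, 0, -2, 0, 1], [0, 0, -5, 0, 1], [0, 0, -9, 0, 1], [0, 0, -13, 0, 1], [0, 0, -16, 0, 1], [0, 0, -18, 0, 1], [0, 0, -18, 0, 1], [0, 0, -18, 0, 1]],
  ],
)

```text
clock: 23.05
position: [0.5851, -0.1029, 0.1901]
ee_rot: [0.81, 0.586, 0.0, 0.0]
force: [0.3, 0.2, -0.9]
grip_width: 0.643
grip_force: 42.8
```

Run:
```python
from m import *
s=manip.read_state();print(s["position"],s["force"].round(1),s["grip_width"])
w=cam("wrist");ring(w,"terra",None,s["position"][2]+.001)
go(.5361,.1066,.190,-18.6)
```

```text
[ 0.58513138 -0.10288774  0.19012287] [ 0.3  0.2 -0.9] 0.6433545425294835
terra [ 0.5856 -0.1013] [56.1 59.8]
shift [ 18.37 -11.18  -0.07] roll 0.4 q6 6 clock 23.1
```

Call:
apply_moves(
  plan=[
    [[4, -2.4, 0, 0, 1], [8, -4.9, 0, 0, 1], [12, -7.3, 0, 0, 1], [15, -9.1, 0, 0, 1], [17.3, -10.5, 0, 0, 1], [18.35, -11.15, 0, 0, 1], [18.35, -11.15, 0, 0, 1], [18.35, -11.15, 0, 0, 1], [18.35, -11.15, 0, 0, 1], [18.35, -11.15, 0, 0, 1]],
  ],
)

```text
clock: 24.1
position: [0.5369, 0.1053, 0.1898]
ee_rot: [0.811, 0.586, -0.0, -0.0]
force: [0.5, -1.0, -0.9]
grip_width: 0.646
grip_force: 42.8
```

Call:
apply_moves(
  plan=[
    [[0, 0, 3, 0, 1], [0, 0, 5, 0, 1], [0, 0, 7, 0, 1], [0, 0, 8.5, 0, 1], [0, 0, 9.5, 0, 1], [0, 0, 10.3, 0, 1], [0, 0, 10.7, 0, 1], [0, 0, 10.9, 0, 1], [0, 0, 10.9, 0, 1], [0, 0, 10.9, 0, 1]],
  ],
)

```text
clock: 25.1
position: [0.5369, 0.1063, 0.0816]
ee_rot: [0.81, 0.586, 0.0, 0.0]
force: [0.7, -0.4, -0.3]
grip_width: 0.646
grip_force: 42.8
```

Bottom is about 2.5 mm above the blue ring, with no side force. Lower, release and rise.

Call:
apply_moves(
  plan=[
    [[0, 0, 0.2, 0, 1], [0, 0, 0.2, 0, 1], [0, 0, 0.2, 0, -0.8], [0, 0, 0.2, 0, -0.8], [0, 0, 0.2, 0, -0.8], [0, 0, 0.2, 0, -0.8], [0, 0, -3, 0, -0.8], [0, 0, -7, 0, -0.8], [0, 0, -11, 0, -0.8], [0, 0, -11, 0, -0.8]],
  ],
)

```text
clock: 26.1
position: [0.5384, 0.1065, 0.197]
ee_rot: [0.81, 0.586, 0.003, 0.002]
force: [-0.5, -0.0, -0.6]
grip_width: 0.901
grip_force: 0.0
```

Run:
```python
from m import *
s=manip.read_state();print(s["position"],s["force"].round(1))
t=cam("top");ring(t,"green");ring(t,"white")
go(.5975,-.3745,.16,-18.6)
```

```text
[0.53835741 0.10651618 0.19701299] [-0.5 -0.  -0.6]
green [ 0.5974 -0.3754] [45.5 48.2]
white [ 0.4502 -0.2312] [35.8 36.6]
white [0.9706 0.0327] [34.6 40.5]
shift [-43.81  20.71   3.39] roll 0.4 q6 27 clock 26.1
```

Call:
apply_moves(
  plan=[
    [[-43.8, 20.7, 3.4, 0, -0.7], [-43.8, 20.7, 3.4, 0, -0.7], [-43.8, 20.7, 3.4, 0, -0.7], [-43.8, 20.7, 3.4, 0, -0.7], [-43.8, 20.7, 3.4, 0, -0.7], [-43.8, 20.7, 3.4, 0, -0.7], [-43.8, 20.7, 3.4, 0, -0.7], [-43.8, 20.7, 3.4, 0, -0.7], [-43.8, 20.7, 3.4, 0, -0.7], [-43.8, 20.7, 3.4, 0, -0.7]],
  ],
)

```text
clock: 27.15
position: [0.5956, -0.3773, 0.1549]
ee_rot: [0.811, 0.586, -0.0, -0.001]
force: [0.6, 0.5, 0.7]
grip_width: 0.855
grip_force: 0.0
```

Run:
```python
from m import *
w=cam("wrist");ring(w,"green");save(w,"w7.png",s=1.1)
t=cam("top");print(bubbles(t));ring(t,"terra",[.536,.105],.08)
go(.5975,-.3745,.010,-18.6)
```

```text
green [ 0.5971 -0.3758] [49.  49.4]
{'a': {'off': 0.5, 'len': np.float64(64.0), 'mid': np.float64(0.5), 'w': np.float64(-1.5), 'nb': 749}, 'b': {'off': 1.5, 'len': np.float64(64.0), 'mid': np.float64(-1.5), 'w': np.float64(-1.5), 'nb': 831}}
terra [0.537  0.1047] [53.6 54.6]
shift [ 0.42  0.13 14.42] roll 0.2 q6 -16 clock 27.2
```

View pics/w7.png

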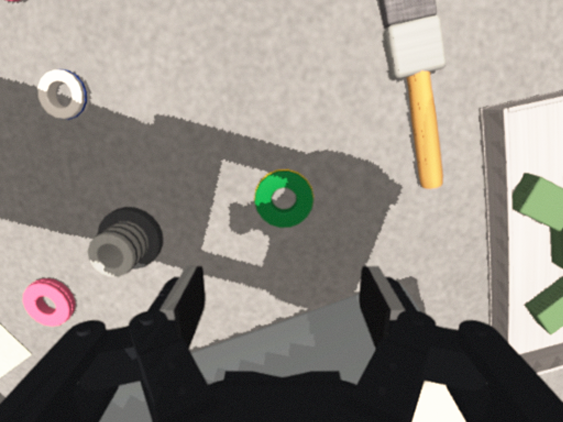

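The wrist view shows the green ring with its ochre edge at (284,198), and terra sits on the rod. The pink one at (49,303) stays alone.

Call:
apply_moves(
  plan=[
    [[0.32, 0.13, 4, 0, -0.7], [0.32, 0.13, 8, 0, -0.7], [0.32, 0.13, 11, 0, -0.7], [0.32, 0.13, 13, 0, -0.7], [0.32, 0.13, 14.3, 0, -0.7], [0.32, 0.13, 14.3, 0, -0.7], [0.32, 0.13, 14.3, 0, 1], [0.32, 0.13, 14.3, 0, 1], [0.32, 0.13, 14.3, 0, 1], [0.32, 0.13, 14.3, 0, 1]],
  ],
)

```text
clock: 28.25
position: [0.5992, -0.3723, 0.0158]
ee_rot: [0.81, 0.586, 0.0, 0.001]
force: [-0.0, 0.3, 7.2]
grip_width: 0.572
grip_force: 42.0
```

Call:
apply_moves(
  plan=[
    [[0, 0, 0, 0, 1], [0, 0, 0, 0, 1], [0, 0, -2, 0, 1], [0, 0, -5, 0, 1], [0, 0, -9, 0, 1], [0, 0, -13, 0, 1], [0, 0, -16, 0, 1], [0, 0, -18, 0, 1], [0, 0, -18, 0, 1], [0, 0, -18, 0, 1]],
  ],
)

```text
clock: 29.25
position: [0.5984, -0.3719, 0.194]
ee_rot: [0.81, 0.586, 0.0, 0.0]
force: [-0.8, 0.1, -2.0]
grip_width: 0.572
grip_force: 41.5
```

Run:
```python
from m import *
s=manip.read_state();print(s["position"],s["force"].round(1),s["grip_width"])
w=cam("wrist");ring(w,"green",None,s["position"][2]+.001)
go(.5361,.1063,.191,-18.6)
```

```text
[ 0.59843485 -0.37187012  0.19396382] [-0.8  0.1 -2. ] 0.572338208205656
green [ 0.5981 -0.3728] [48.3 49.8]
shift [ 43.46 -20.85   0.22] roll 0.4 q6 -16 clock 29.3
```

Call:
apply_moves(
  plan=[
    [[4, -1.9, 0, 0, 1], [8.5, -4.1, 0, 0, 1], [13, -6.2, 0, 0, 1], [17.5, -8.4, 0, 0, 1], [22, -10.5, 0, 0, 1], [26.5, -12.6, 0, 0, 1], [31, -14.8, 0, 0, 1], [35.5, -16.9, 0, 0, 1], [39.5, -18.8, 0, 0, 1], [42, -20, 0, 0, 1]],
  ],
)

```text
clock: 30.3
position: [0.5387, 0.0922, 0.1926]
ee_rot: [0.81, 0.587, -0.001, -0.001]
force: [0.6, -0.1, -0.2]
grip_width: 0.572
grip_force: 41.6
```

Call:
apply_moves(
  plan=[
    [[1.5, -0.8, 0, 0, 1], [1.5, -0.8, 0, 0, 1], [1.5, -0.8, 0, 0, 1], [1.5, -0.8, 0, 0, 1], [1.5, -0.8, 0, 0, 1], [1.5, -0.8, 0, 0, 1], [1.5, -0.8, 0, 0, 1], [1.5, -0.8, 0, 0, 1], [1.5, -0.8, 0, 0, 1], [1.5, -0.8, 0, 0, 1]],
  ],
)

```text
clock: 31.3
position: [0.537, 0.1063, 0.194]
ee_rot: [0.81, 0.586, -0.0, -0.0]
force: [-0.2, -0.7, -1.2]
grip_width: 0.571
grip_force: 41.6
```

Run:
```python
from m import *
s=manip.read_state();print(s["position"],s["force"].round(1),s["grip_width"])
w=cam("wrist");ring(w,"green",None,s["position"][2]-.003)
go(.5368,.1085,.098,-18.6)
```

```text
[0.53701785 0.10634639 0.19402257] [-0.2 -0.7 -1.2] 0.5713449692277531
green [0.5358 0.1033] [50.1 50.9]
shift [ 0.2  -0.09  9.6 ] roll 0.4 q6 27 clock 31.4
```

Call:
apply_moves(
  plan=[
    [[0.28, 0, 2, 0, 1], [0.28, 0, 4, 0, 1], [0.28, 0, 5.5, 0, 1], [0.28, 0, 6.5, 0, 1], [0.28, 0, 7.5, 0, 1], [0.28, 0, 8.5, 0, 1], [0.28, 0, 9.1, 0, 1], [0.28, 0, 9.5, 0, 1], [0.28, 0, 9.5, 0, 1], [0.28, 0, 9.5, 0, 1]],
  ],
)

```text
clock: 32.35
position: [0.5381, 0.109, 0.0994]
ee_rot: [0.81, 0.586, 0.0, 0.0]
force: [0.6, -0.3, -1.2]
grip_width: 0.573
grip_force: 41.6
```

Call:
apply_moves(
  plan=[
    [[0, 0, 0.3, 0, 1], [0, 0, 0.3, 0, 1], [0, 0, 0.3, 0, -0.6], [0, 0, 0.3, 0, -0.6], [0, 0, 0.3, 0, -0.6], [0, 0, 0.3, 0, -0.6], [0, 0, -3, 0, -0.6], [0, 0, -7, 0, -0.6], [0, 0, -9, 0, -0.6], [0, 0, -9, 0, -0.6]],
  ],
)

```text
clock: 33.35
position: [0.539, 0.1092, 0.1926]
ee_rot: [0.81, 0.586, 0.002, 0.001]
force: [0.6, 0.2, -0.5]
grip_width: 0.798
grip_force: 0.0
```

Run:
```python
from m import *
s=manip.read_state();print(s["position"],s["force"].round(1))
t=cam("top");ring(t,"white")
go(.4505,-.230,.16,-18.6)
```

```text
[0.53896777 0.10919038 0.19258471] [ 0.6  0.2 -0.5]
white [ 0.4502 -0.2312] [35.8 36.6]
white [0.97   0.0324] [34.4 38.4]
shift [-34.96   2.25   3.  ] roll 0.4 q6 27 clock 33.4
```

Call:
apply_moves(
  plan=[
    [[-35, 2.25, 3, 0, -0.5], [-35, 2.25, 3, 0, -0.5], [-35, 2.25, 3, 0, -0.5], [-35, 2.25, 3, 0, -0.5], [-35, 2.25, 3, 0, -0.5], [-35, 2.25, 3, 0, -0.5], [-35, 2.25, 3, 0, -0.5], [-35, 2.25, 3, 0, -0.5], [-35, 2.25, 3, 0, -0.5], [-35, 2.25, 3, 0, -0.5]],
  ],
)

```text
clock: 34.4
position: [0.4498, -0.2298, 0.1583]
ee_rot: [0.81, 0.586, -0.0, -0.001]
force: [0.3, 0.5, 1.0]
grip_width: 0.754
grip_force: 0.0
```

Call:
apply_moves(
  plan=[
    [[0, 0, 3, 0, -0.5], [0, 0, 3, 0, -0.5], [0, 0, 3, 0, -0.5], [0, 0, 3, 0, -0.5], [0, 0, 3, 0, -0.5], [0, 0, 3, 0, -0.5], [0, 0, 3, 0, -0.5], [0, 0, 3, 0, -0.5], [0, 0, 3, 0, -0.5], [0, 0, 3, 0, -0.5]],
  ],
)

```text
clock: 35.4
position: [0.4497, -0.2305, 0.129]
ee_rot: [0.81, 0.586, 0.0, -0.0]
force: [0.2, 0.6, 0.3]
grip_width: 0.75
grip_force: 0.0
```

Run:
```python
from m import *
s=manip.read_state();print(s["position"])
w=cam("wrist");ring(w,"white")
t=cam("top");print(bubbles(t));ring(t,"green",[.536,.105],.093);ring(t,"white",[.45,-.23])
go(.4502,-.230,.012,-18.6)
```

```text
[ 0.44974606 -0.23049954  0.12902931]
{'a': {'off': 0.5, 'len': np.float64(64.0), 'mid': np.float64(0.5), 'w': np.float64(-1.5), 'nb': 749}, 'b': {'off': 1.5, 'len': np.float64(64.0), 'mid': np.float64(-1.5), 'w': np.float64(-1.5), 'nb': 831}}
green [0.5372 0.104 ] [45.5 48.1]
shift [ 0.06  0.03 11.7 ] roll 0.4 q6 -12 clock 35.5
```

Run:
```python
from m import *
w=cam("wrist")
P=[]
for v in range(80,300,1):
    for u in range(180,340,1):
        p=pt(w,u,v)
        if .009<p[2]<.017:P.append((*p[:2],))
P=np.array(P);P=P[np.linalg.norm(P-[.45,-.231],axis=1)<.04];(x,y),r=cv2.minEnclosingCircle((P*1000).astype(np.float32));print(len(P),P.mean(0),x,y,r,np.percentile(P,[3,97],axis=0))
go(x/1e3,y/1e3,.012,-18.6)
```

```text
1099 [ 0.44992131 -0.23001962] 449.83746337890625 -231.00192260742188 20.12920379638672 [[ 0.43244013 -0.24807979]
 [ 0.46733941 -0.21274674]]
shift [-0.05  0.03 11.7 ] roll 0.4 q6 -12 clock 35.5
```

Depth points give a radius of 20 mm at (0.450, -0.2305), which is the white ring directly below the tool.

Call:
apply_moves(
  plan=[
    [[0, 0.03, 4, 0, -0.5], [0, 0.03, 7, 0, -0.5], [0, 0.03, 9, 0, -0.5], [0, 0.03, 10.5, 0, -0.5], [0, 0.03, 11.6, 0, -0.5], [0, 0.03, 11.6, 0, -0.5], [0, 0.03, 11.6, 0, 1], [0, 0.03, 11.6, 0, 1], [0, 0.03, 11.6, 0, 1], [0, 0.03, 11.6, 0, 1]],
  ],
)

```text
clock: 36.55
position: [0.4508, -0.2309, 0.0145]
ee_rot: [0.81, 0.586, 0.0, 0.001]
force: [-1.3, 0.8, 7.0]
grip_width: 0.442
grip_force: 40.1
```

Call:
apply_moves(
  plan=[
    [[0, 0, 0, 0, 1], [0, 0, 0, 0, 1], [0, 0, -2, 0, 1], [0, 0, -5, 0, 1], [0, 0, -9, 0, 1], [0, 0, -13, 0, 1], [0, 0, -16, 0, 1], [0, 0, -18, 0, 1], [0, 0, -18, 0, 1], [0, 0, -18, 0, 1]],
  ],
)

```text
clock: 37.55
position: [0.4501, -0.2305, 0.1931]
ee_rot: [0.81, 0.586, 0.0, 0.0]
force: [-0.4, -0.0, -1.5]
grip_width: 0.438
grip_force: 40.4
```

Run:
```python
from m import *
s=manip.read_state();print(s["position"],s["force"].round(1),s["grip_width"])
go(.5363,.1065,.195,-18.6)
```

```text
[ 0.45008633 -0.23054877  0.19314886] [-0.4 -0.  -1.5] 0.43768552721532067
shift [34.71 -2.36 -0.19] roll 0.4 q6 -12 clock 37.5
```

Call:
apply_moves(
  plan=[
    [[4.5, -0.3, 0, 0, 1], [9, -0.6, 0, 0, 1], [13.5, -0.9, 0, 0, 1], [18, -1.2, 0, 0, 1], [22.5, -1.5, 0, 0, 1], [27, -1.8, 0, 0, 1], [31, -2.1, 0, 0, 1], [33.5, -2.3, 0, 0, 1], [34.7, -2.4, 0, 0, 1], [34.7, -2.4, 0, 0, 1]],
  ],
)

```text
clock: 38.55
position: [0.5356, 0.1073, 0.1918]
ee_rot: [0.81, 0.587, -0.001, -0.0]
force: [-0.0, 0.1, 0.4]
grip_width: 0.435
grip_force: 40.4
```

Call:
apply_moves(
  plan=[
    [[0, 0, 0, 0, 1], [0, 0, 0, 0, 1], [0, 0, 0, 0, 1], [0, 0, 0, 0, 1], [0, 0, 0, 0, 1], [0, 0, 2, 0, 1], [0, 0, 3, 0, 1], [0, 0, 4, 0, 1], [0, 0, 4, 0, 1], [0, 0, 4, 0, 1]],
  ],
)

```text
clock: 39.55
position: [0.5359, 0.1066, 0.1533]
ee_rot: [0.81, 0.586, -0.0, -0.0]
force: [-0.3, -0.4, -0.1]
grip_width: 0.44
grip_force: 40.4
```

Run:
```python
from m import *
s=manip.read_state();print(s["position"],s["force"].round(1),s["grip_width"])
w=cam("wrist");save(w,"w9.png",(150,90,370,330),2.4);zt=s["position"][2]-.0015
z=w["z_map"];P=[]
for v in range(150,330):
    for u in range(200,315):
        p=pt(w,u,v)
        if abs(p[2]-zt)<.003:P.append(p)
P=np.array(P)
if len(P):
    P=P[np.linalg.norm(P[:,:2]-s["position"][:2],axis=1)<.03];print(len(P),P.mean(0),cv2.minEnclosingCircle((P[:,:2]*1000).astype(np.float32)))
go(.5363,.1067,.110,-18.6)
```

```text
[0.53587409 0.10655082 0.15326541] [-0.3 -0.4 -0.1] 0.43975619834328544
3236 [0.53643321 0.10827237 0.1517709 ] ((538.3599853515625, 113.47177124023438), 28.781330108642578)
shift [0.02 0.02 4.36] roll 0.4 q6 27 clock 39.6
```

View pics/w9.png

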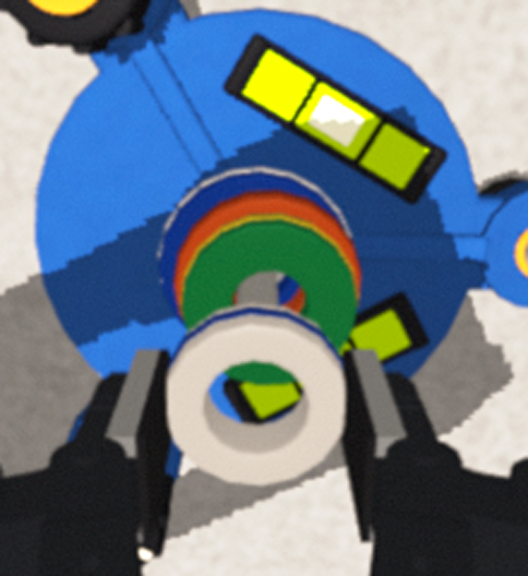

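The stack blue/terra/green is well seated in the picture. The white ring's bore is at (256,392) and the rod at (259,295), so they line up within 2 mm.

Call:
apply_moves(
  plan=[
    [[0, 0.08, 1, 0, 1], [0, 0.08, 2, 0, 1], [0, 0.08, 3, 0, 1], [0, 0.08, 3.7, 0, 1], [0, 0.08, 4.2, 0, 1], [0, 0.08, 4.4, 0, 1], [0, 0.08, 4.5, 0, 1], [0, 0.08, 4.5, 0, 1], [0, 0.08, 4.5, 0, 1], [0, 0.08, 4.5, 0, 1]],
  ],
)

```text
clock: 40.6
position: [0.5367, 0.1063, 0.1083]
ee_rot: [0.81, 0.586, 0.0, 0.0]
force: [-0.1, -0.3, -0.3]
grip_width: 0.438
grip_force: 40.4
```

Call:
apply_moves(
  plan=[
    [[0, 0, 0, 0, 1], [0, 0, 0, 0, 1], [0, 0, 0, 0, -0.4], [0, 0, 0, 0, -0.4], [0, 0, 0, 0, -0.4], [0, 0, 0, 0, -0.4], [0, 0, -3, 0, -0.4], [0, 0, -7, 0, -0.4], [0, 0, -9, 0, -0.4], [0, 0, -9, 0, -0.4]],
  ],
)

```text
clock: 41.6
position: [0.5376, 0.1064, 0.2015]
ee_rot: [0.81, 0.586, 0.002, 0.001]
force: [0.7, -0.5, 0.3]
grip_width: 0.702
grip_force: 0.0
```

Run:
```python
from m import *
s=manip.read_state();print(s["position"],s["force"].round(1))
t=cam("top")
# weight: neck top by depth
P=np.array([pt(t,u,v) for v in range(215,275) for u in range(365,430)]);Q=P[(P[:,2]>.038)&(P[:,2]<.055)];print(len(Q),Q.mean(0),cv2.minEnclosingCircle((Q[:,:2]*1000).astype(np.float32)))
go(.45,-.364,.16,-18.6)
```

```text
[0.53761766 0.10644686 0.20154249] [ 0.7 -0.5  0.3]
125 [ 0.44909641 -0.36678877  0.04461051] ((449.6994934082031, -367.1517028808594), 19.976194381713867)
shift [-47.4    6.44   3.9 ] roll 0.4 q6 27 clock 41.6
```

Call:
apply_moves(
  plan=[
    [[-47.6, 6.45, 2, 0, -0.5], [-47.6, 6.45, 2, 0, -0.5], [-47.6, 6.45, 2, 0, -0.5], [-47.6, 6.45, 2, 0, -0.5], [-47.6, 6.45, 2, 0, -0.5], [-47.6, 6.45, 2, 0, -0.5], [-47.6, 6.45, 2, 0, -0.5], [-47.6, 6.45, 2, 0, -0.5], [-47.6, 6.45, 2, 0, -0.5], [-47.6, 6.45, 2, 0, -0.5]],
  ],
)

```text
clock: 42.65
position: [0.4474, -0.3686, 0.1761]
ee_rot: [0.811, 0.585, -0.0, -0.001]
force: [-0.1, 1.1, 0.8]
grip_width: 0.749
grip_force: 0.0
```

Call:
apply_moves(
  plan=[
    [[0, 0, 2, 0, -0.5], [0, 0, 2, 0, -0.5], [0, 0, 2, 0, -0.5], [0, 0, 2, 0, -0.5], [0, 0, 2, 0, -0.5], [0, 0, 2, 0, -0.5], [0, 0, 2, 0, -0.5], [0, 0, 2, 0, -0.5], [0, 0, 2, 0, -0.5], [0, 0, 2, 0, -0.5]],
  ],
)

```text
clock: 43.65
position: [0.4489, -0.366, 0.158]
ee_rot: [0.81, 0.586, 0.0, -0.0]
force: [0.5, 0.3, -0.8]
grip_width: 0.751
grip_force: 0.0
```

Run:
```python
from m import *
s=manip.read_state();print(s["position"],s["grip_width"])
w=cam("wrist");H,W=w["z_map"].shape
P=np.array([pt(w,u,v) for v in range(60,330,2) for u in range(170,345,2)])
P=P[np.linalg.norm(P[:,:2]-s["position"][:2],axis=1)<.06]
for a,b in((.040,.050),(.009,.016)):
    Q=P[(P[:,2]>a)&(P[:,2]<b)]
    if len(Q)>10:print(len(Q),Q.mean(0).round(4),cv2.minEnclosingCircle((Q[:,:2]*1000).astype(np.float32)))
t=cam("top");print(bubbles(t))
Q=np.array([pt(t,u,v) for v in range(180,225) for u in range(210,255)]);Q=Q[(Q[:,2]>.101)&(Q[:,2]<.111)];print("white",len(Q),Q.mean(0).round(4) if len(Q) else 0)
go(.4495,-.366,.029,-18.6)
```

```text
[ 0.44894392 -0.3659877   0.15803543] 0.7507127632538338
305 [ 0.4487 -0.3659  0.0457] ((448.57177734375, -366.78076171875), 19.83580207824707)
278 [ 0.4522 -0.3567  0.0122] ((448.4882507324219, -367.31939697265625), 29.781286239624023)
{'a': {'off': 0.5, 'len': np.float64(64.0), 'mid': np.float64(0.5), 'w': np.float64(-1.5), 'nb': 749}, 'b': {'off': 1.2, 'len': np.float64(63.5), 'mid': np.float64(-1.25), 'w': np.float64(-1.5), 'nb': 831}}
white 124 [0.537  0.1064 0.1056]
shift [ 0.02  0.05 12.91] roll 0.4 q6 -23 clock 43.8
```

The white ring is seated with its top at 0.1056. The weight measures radii of 19.8 and 29.8 mm at (0.4486, -0.3667), which matches its neck and flange.

Call:
apply_moves(
  plan=[
    [[-0.07, 0, 4, 0, -0.5], [-0.07, 0, 7.5, 0, -0.5], [-0.07, 0, 10, 0, -0.5], [-0.07, 0, 12, 0, -0.5], [-0.07, 0, 12.9, 0, -0.5], [-0.07, 0, 12.9, 0, -0.5], [-0.07, 0, 12.9, 0, 1], [-0.07, 0, 12.9, 0, 1], [-0.07, 0, 12.9, 0, 1], [-0.07, 0, 12.9, 0, 1]],
  ],
  newtons=90,
)

```text
clock: 44.75
position: [0.4494, -0.3673, 0.031]
ee_rot: [0.81, 0.586, 0.0, 0.001]
force: [0.2, 1.5, 6.0]
grip_width: 0.441
grip_force: 90.3
```

Call:
apply_moves(
  plan=[
    [[0, 0, 0, 0, 1], [0, 0, 0, 0, 1], [0, 0, -2, 0, 1], [0, 0, -5, 0, 1], [0, 0, -8, 0, 1], [0, 0, -12, 0, 1], [0, 0, -15, 0, 1], [0, 0, -17, 0, 1], [0, 0, -17, 0, 1], [0, 0, -17, 0, 1]],
  ],
)

```text
clock: 45.75
position: [0.4486, -0.3666, 0.1986]
ee_rot: [0.81, 0.586, 0.0, 0.0]
force: [-1.1, 0.3, -4.4]
grip_width: 0.441
grip_force: 91.2
```

Run:
```python
from m import *
s=manip.read_state();print(s["position"],s["force"].round(1),s["grip_width"])
go(.5366,.1064,.2,-18.6)
```

```text
[ 0.44861373 -0.36656     0.19864598] [-1.1  0.3 -4.4] 0.44068160952819724
shift [47.67 -6.44 -0.14] roll 0.4 q6 -24 clock 45.8
```

Call:
apply_moves(
  plan=[
    [[3, -0.4, 0, 0, 1], [7, -0.9, 0, 0, 1], [11, -1.5, 0, 0, 1], [15, -2, 0, 0, 1], [19.5, -2.6, 0, 0, 1], [24, -3.2, 0, 0, 1], [28.5, -3.8, 0, 0, 1], [33, -4.4, 0, 0, 1], [37, -5, 0, 0, 1], [41, -5.5, 0, 0, 1]],
  ],
)

```text
clock: 46.75
position: [0.5241, 0.0418, 0.1972]
ee_rot: [0.81, 0.586, -0.001, -0.001]
force: [0.5, -0.9, -2.8]
grip_width: 0.443
grip_force: 91.1
```

Call:
apply_moves(
  plan=[
    [[3.5, -0.5, 0, 0, 1], [5.5, -0.8, 0, 0, 1], [6.7, -0.95, 0, 0, 1], [6.7, -0.95, 0, 0, 1], [6.7, -0.95, 0, 0, 1], [6.7, -0.95, 2, 0, 1], [6.7, -0.95, 3, 0, 1], [6.7, -0.95, 3.4, 0, 1], [6.7, -0.95, 3.4, 0, 1], [6.7, -0.95, 3.4, 0, 1]],
  ],
)

```text
clock: 47.75
position: [0.5369, 0.1063, 0.1656]
ee_rot: [0.81, 0.586, 0.0, 0.0]
force: [0.3, -0.5, -4.2]
grip_width: 0.443
grip_force: 91.2
```

Run:
```python
from m import *
s=manip.read_state();print(s["position"],s["force"].round(1),s["grip_width"])
w=cam("wrist");save(w,"w10.png",(150,90,370,330),2.4)
zt=s["position"][2]+.015
P=np.array([pt(w,u,v) for v in range(150,383) for u in range(190,325)])
Q=P[(np.abs(P[:,2]-zt)<.003)&(np.linalg.norm(P[:,:2]-s["position"][:2],axis=1)<.021)];print(len(Q),Q.mean(0),np.percentile(Q,[2,98],axis=0) if len(Q) else 0)
go(.5366,.1064,.139,-18.6)
```

```text
[0.53685012 0.10632373 0.16561047] [ 0.3 -0.5 -4.2] 0.4431565329578718
3722 [0.53712093 0.10757899 0.18063282] [[0.51896686 0.08885639 0.1780663 ]
 [0.55499799 0.12465581 0.1821484 ]]
shift [-0.01 -0.03  2.68] roll 0.4 q6 27 clock 47.8
```

View pics/w10.png

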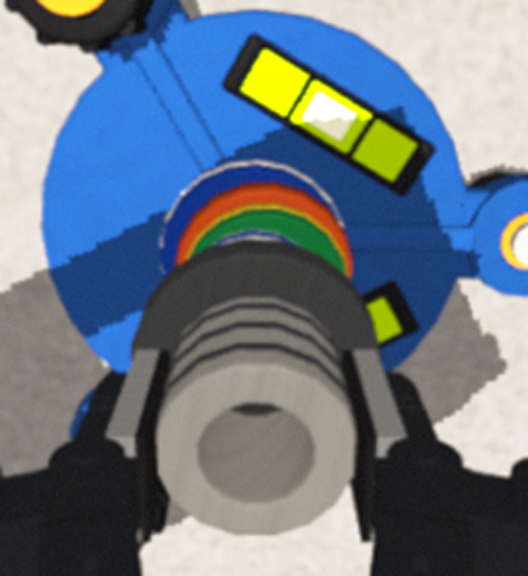

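The weight is held straight over the stack, with its bore at (256,450) and the stack centred near column 257.

Call:
apply_moves(
  plan=[
    [[0, 0, 0.6, 0, 1], [0, 0, 1.2, 0, 1], [0, 0, 1.7, 0, 1], [0, 0, 2.1, 0, 1], [0, 0, 2.4, 0, 1], [0, 0, 2.6, 0, 1], [0, 0, 2.7, 0, 1], [0, 0, 2.7, 0, 1], [0, 0, 2.7, 0, 1], [0, 0, 2.7, 0, 1]],
  ],
)

```text
clock: 48.8
position: [0.5367, 0.1066, 0.1382]
ee_rot: [0.81, 0.586, 0.0, 0.0]
force: [0.0, 0.7, -4.1]
grip_width: 0.444
grip_force: 91.2
```

Call:
apply_moves(
  plan=[
    [[0, 0, 0.1, 0, 1], [0, 0, 0.1, 0, 1], [0, 0, 0.15, 0, 1], [0, 0, 0.15, 0, 1], [0, 0, 0.15, 0, -0.4], [0, 0, 0.15, 0, -0.4], [0, 0, 0.15, 0, -0.4], [0, 0, 0.15, 0, -0.4], [0, 0, 0.15, 0, -0.4], [0, 0, 0.15, 0, -0.4]],
  ],
)

```text
clock: 49.8
position: [0.5367, 0.1066, 0.1365]
ee_rot: [0.81, 0.586, 0.0, 0.0]
force: [0.2, 0.0, -0.2]
grip_width: 0.7
grip_force: 0.0
```

Call:
apply_moves(
  plan=[
    [[0, 0, -2, 0, -0.4], [0, 0, -5, 0, -0.4], [0, 0, -9, 0, -0.4], [0, 0, -12, 0, -0.4], [-5, 0, -12, 0, -0.4], [-10, 0, -12, 0, -0.4], [-15, 0, -12, 0, -0.4], [-20, 0, -12, 0, -0.4], [-25, 0, -12, 0, -0.4], [-25, 0, -12, 0, -0.4]],
  ],
)

```text
clock: 50.8
position: [0.4568, -0.1353, 0.2567]
ee_rot: [0.812, 0.584, -0.0, 0.001]
force: [-0.2, 0.8, 0.0]
grip_width: 0.699
grip_force: 0.0
```

Run:
```python
from m import *
s=manip.read_state();print(s["position"],s["force"].round(1),s["clock"])
t=cam("top");print(bubbles(t))
Q=np.array([pt(t,u,v) for v in range(165,235) for u in range(200,270)])
for a,b in((.145,.16),(.112,.124)):
    q=Q[(Q[:,2]>a)&(Q[:,2]<b)];print(len(q),q.mean(0).round(4))
old=np.load("top0.npz")["pixels"].astype(int);d=(np.abs(t["pixels"].astype(int)-old).sum(2)>90).astype(np.uint8)
n,l,st,ce=cv2.connectedComponentsWithStats(d)
for k in range(1,n):
    if st[k,4]>25:print(ce[k].round(),st[k])
```

```text
[ 0.45676602 -0.13531647  0.25671345] [-0.2  0.8  0. ] 50.8
{'a': {'off': 0.0, 'len': np.float64(64.0), 'mid': np.float64(0.5), 'w': np.float64(-1.5), 'nb': 780}, 'b': {'off': 1.5, 'len': np.float64(64.0), 'mid': np.float64(-1.5), 'w': np.float64(-1.5), 'nb': 831}}
140 [0.5378 0.1067 0.1517]
200 [0.5343 0.1042 0.118 ]
[337. 284.] [  260   178   156   206 17980]
[397. 192.] [387 183  20  18 244]
[229. 204.] [218 189  25  28 321]
[248. 201.] [245 196   6  12  49]
[128. 324.] [  35  267  228  117 7690]
[  3. 330.] [  0 323   8  18  84]
[259. 350.] [254 348  11   4  26]
[  6. 380.] [  0 373  20  11 120]
```

The weight's top is at 0.152, exactly as it should be when seated, and its flange top is at 0.118. Both bubbles are within 1.5 mm of the middle. The bystanders in view have not moved, and the gripper is clear of everything.

```bash
python3 -c "
from workcell import sign_off; print(sign_off())"
```

```text
the job is handed in; nothing more can be done
None
```

The stand is level, the blue, terracotta, green and white rings are on the rod in that order from the bottom (no yellow ring was on the table), the weight is on top, and the job is handed in at about 51 s; sign-off returned no verdict.

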